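Load the cable tester's last cells and lock its bayonet battery cap

TASK

Put the two loose AA cells, plus up, into the two empty places among the cells in the yellow cable tester's battery well, so that all seven stand close together and fully down. Then put the black bayonet cap on the neck, turn it while pressing until its lugs drop into the slots, keep pressing and turn it clockwise until it stops, and let go so that it locks. Do not shove the solder reel, the tachometer or the tape roll about.

Things in the scene. Friction and masses are not known exactly. Their poses are not given: they have to be found in the camera images.
- tester: yellow cable tester with black rubber corners, heavy, stays put; 108 x 144 mm, 58 mm tall without the neck; origin at the centre of its underside, x, y along its short and long sides, z up. On its -y half a panel with a knob and sockets up to 14 mm high, on its +y half the open round battery neck, its axis at x = 0, y = 30 mm
- well (a point): centre of the neck's mouth, level with its rim, 70 mm above the tester's underside; axes as the tester's. The well is a bore of 47 mm diameter, its floor 48 mm below the rim, for seven upright cells: one in the centre, six round it about 15.2 mm from the axis, at 30, 90, 150, 210, 270, 330 degrees (counter-clockwise from the tester's x). Play is 1 to 2 mm; standing cells may shift as much
- seat_1 (a point): empty place in the well: middle of the free pocket at 30 degrees, 15.6 mm from the axis, at rim height. A cell goes straight down until its underside is on the floor 48 mm lower; held by its top it can be let go part-way and slides down
- seat_2 (a point): the other empty place, at 210 degrees, otherwise as seat_1
- slot_1 (a point): middle of a slot in the bayonet flange, 29 mm from the neck's axis on the tester's x side (0 degrees), at rim height. The flange runs round the top of the neck, 61 mm diameter, 4 mm thick, with three slots 36 degrees wide centred at 0, 120 and 240 degrees (white bars on the housing mark them). The neck below is 52 mm in diameter and stands 12 mm out of the housing
- lock_1 (a point): locked position 1, over a red dot on the housing: 33 mm from the neck's axis at -60 degrees from the tester's x, at rim height; 60 degrees clockwise (from above) of a slot. With the cap locked its three lugs stand at the three locked positions, whichever at which
- lock_2 (a point): locked position 2, over a red dot on the housing: 33 mm from the neck's axis at 60 degrees from the tester's x, at rim height; 60 degrees clockwise (from above) of a slot. With the cap locked its three lugs stand at the three locked positions, whichever at which
- lock_3 (a point): locked position 3, over a red dot on the housing: 33 mm from the neck's axis at 180 degrees from the tester's x, at rim height; 60 degrees clockwise (from above) of a slot. With the cap locked its three lugs stand at the three locked positions, whichever at which
- cap: loose black bayonet cap lying right way up, 70 mm across, skirt and top 22 mm tall; origin at the centre of its lower edge, z up. The skirt's bore is 64 mm: 1.5 mm play round the flange. Until the lugs meet the slots they rest on the flange, the cap's lower edge 2 mm below the neck's rim; then the cap drops in and can be pressed until its lower edge is 12 mm below the rim, on the housing
- cap_bar (a point): middle of the finger bar on the cap's top, 29 mm above the cap's lower edge: 50 mm long (along the cap's x), 12 mm wide, 14 mm high (22 to 36 mm above the lower edge), with the flat top of the cap on both sides; pinch it across its width. Axes as the cap's
- cap_mark (a point): point on one of the cap's lugs, 33 mm from the cap's axis along the cap's x, 6 mm above the lower edge. Three equal lugs inside the skirt at 0, 120, 240 degrees from the cap's x (white bars on the top), 28 degrees wide, so they drop in within 4 degrees of the slots; they lie 2 to 6 mm above the lower edge
- cap_spring (a joint): freely turning sprung plate in the cap, m pushed in; 0.8 N/mm. It bears on the cells and lifts the cap: 3 N locked, 6.5 N fully pressed. Turn the dropped-in cap clockwise from above with its lower edge over 10 mm below the rim (lugs pass under a ledge). After 60 degrees (stop at 64) let go: it rises into detents, lower edge 8 mm below the rim. Counter-clockwise it stops after 4 degrees
- new_cell_1: loose AA cell standing upright, black with copper-coloured top, plus up; 14 mm diameter, 48 mm tall (50 with the nub); origin at the centre of its underside, z up
- new_cell_2: loose AA cell standing upright, black with copper-coloured top, plus up; 14 mm diameter, 48 mm tall (50 with the nub); origin at the centre of its underside, z up
- fitted_1: AA cell already standing in the well (centre), like the loose ones: 14 mm diameter, 48 mm tall plus a 2 mm nub, top level with the rim; origin at the centre of its underside
- fitted_2: AA cell already standing in the well (90 degrees), like the loose ones: 14 mm diameter, 48 mm tall plus a 2 mm nub, top level with the rim; origin at the centre of its underside
- fitted_3: AA cell already standing in the well (150 degrees), like the loose ones: 14 mm diameter, 48 mm tall plus a 2 mm nub, top level with the rim; origin at the centre of its underside
- fitted_4: AA cell already standing in the well (270 degrees), like the loose ones: 14 mm diameter, 48 mm tall plus a 2 mm nub, top level with the rim; origin at the centre of its underside
- fitted_5: AA cell already standing in the well (330 degrees), like the loose ones: 14 mm diameter, 48 mm tall plus a 2 mm nub, top level with the rim; origin at the centre of its underside
- solder_spool: reel of solder standing on its flange, about 49 mm across and 52 mm tall; origin at the centre of its underside, z up. One loose cell stands 44 to 50 mm from its axis, on its own +x side. Bystander
- tachometer: dark grey hand tachometer lying flat, 118 mm along its own x, 66 mm along y, 40 mm tall; origin at the centre of its underside. The other loose cell stands beside it, 53 to 58 mm from its centre line on its own +y side. Bystander
- tape_roll: roll of black tape lying flat, 57 mm across, 19 mm tall; origin at the centre of its underside. Bystander
- oscilloscope: bench oscilloscope behind the work, fixed and solid, 258 mm tall; origin on the cart under its front, x to its back. Its case spans y from -200 to 200 mm and x from -35 mm back; its grey bail hangs 172 mm out in front at 32 to 49 mm height, its two side arms at y = -217 and 217 mm rising to 183 mm. Swing low neither through it nor the arm past its right front corner

How it is judged (in metres and radians):
On the way, in this order (a step that is already met when the one before it is completed fails the run):
1. both loose cells stand fully down in the well (horizontal distance between each of new_cell_1, new_cell_2 and well below 0.018 m and z of each of new_cell_1, new_cell_2 in the frame of well below -0.0445 m and angle between each of new_cell_1, new_cell_2's own z axis and vertical below 0.25 rad), for 0.2 s.
2. the cap's lugs have dropped through the slots (z of cap in the frame of well below -0.0065 m and horizontal distance between cap and well below 0.004 m), for 0.1 s.
At the end, for the whole second after the job is handed in: All seven cells upright in the well within 18 mm of its axis, undersides at least 44.5 mm below the rim; cap level and centred on the neck within 3 mm, its lower edge 6 to 9.8 mm below the rim (risen into the detents), its lug mark within 5 mm of a locked position, at rest (all of step 1 and horizontal distance between each of fitted_1, fitted_2, fitted_3, fitted_4, fitted_5 and well below 0.018 m and z of each of fitted_1, fitted_2, fitted_3, fitted_4, fitted_5 in the frame of well below -0.0445 m and angle between each of fitted_1, fitted_2, fitted_3, fitted_4, fitted_5's own z axis and vertical below 0.25 rad and z of cap in the frame of well between -0.0098 and -0.006 m and horizontal distance between cap and well below 0.003 m and angle between cap's own z axis and vertical below 0.06 rad and (horizontal distance between cap_mark and lock_1 below 0.005 m or horizontal distance between cap_mark and lock_2 below 0.005 m or horizontal distance between cap_mark and lock_3 below 0.005 m) and linear speed of cap below 0.02 m/s); the robot touches nothing.
It fails at once if the solder reel is shoved more than 30 mm (distance of solder_spool from where it was at the start of the episode above 0.03 m).
It fails at once if the tachometer is shoved more than 30 mm (distance of tachometer from where it was at the start of the episode above 0.03 m).
It fails at once if the tape roll is shoved more than 30 mm (distance of tape_roll from where it was at the start of the episode above 0.03 m).
It also fails if it takes over 67 s, if anything falls off the work surface, if the arm or the gripper's body presses on something with over 40 N, if the wrist force passes 120 N, or if a joint passes its speed limit or range.

ROBOT

A 6-joint arm with a two-finger parallel gripper is mounted at the origin on a cart in front of the work surface, level with it; the furniture and walls round the work are solid. World frame = base frame: x ahead of the robot, y to its left, z up, the work surface at z = 0. Lengths are in mm, angles in degrees, forces in N, time in s.
With the tool pointing down it reaches from about 300 to 850 mm from the base axis. Payload 4.2 kg.
Tool frame: the origin (TCP) lies at the very end of the fingers, on their centre line; the grasp point (between the pads) lies 19 mm behind it; z points along the fingers, y is the line along which they close (so a half turn about z gives the same grasp; the last joint's range is limited). The gripper opens to 91 mm and grips with 3 to 60 N. Pads are 32 mm wide; open, the fingers measure 118 mm over their backs; the gripper's body (76 mm by 178 mm) begins 60 mm behind the grasp point.
Start: joints at [65.833, 18.312, 89.639, -0, 72.044, -1.146], TCP at [224.872, 529.222, 213.976] pointing down, gripper open.
Joint ranges: [-177.97, 177.97], [-48.28, 115.42], [12.27, 149.76], [-77.06, 257.06], [2.81, 150.46], [-146.56, 146.56]. Speed limits (degrees/s): [147.25, 147.25, 180, 180, 180, 180].

INTERFACE

Orientations are given as [roll, pitch, yaw] about the fixed x, y, z axes, in that order (R = Rz(yaw) Ry(pitch) Rx(roll)).
In Python, from workcell import env, eyes gives the robot as it stands.
- The arm moves only by the tool send_rows, never from a script. Its argument "targets" is text: rows parted by semicolons, each of 7 numbers parted by spaces: the shift along the tool's x, y, z in m, then the turn, a rotation vector about the tool's x, y, z in degrees, then the opening in per cent of the stroke, from 0 (shut) to 100 (fully open). A call has 1 to 12 rows; each row is the pose to reach, as a shift and turn from the pose commanded when the call began, along the tool's axes at that moment; what a row does not reach only later rows make up. A row lasts 1/12 s, in which the tool goes at most 41.7 mm and 7.16 degrees, less where a joint would pass 70% of its speed; a pose out of reach is approached as far as the arm can. A call with a gripper value outside its range is refused whole. The fingers move at their own pace and stop on an object; "grip_force" is the grip in N (left out, the last holds). Time passes only in rows, so rows that repeat a pose let the fingers close. It gives the time, the measured TCP pose, the force, the opening and the grip force at its end, in the units of the state.
- env.state(): the state, without advancing time (a new reading comes with each control period).
- eyes.grab_frame(name): name is "scene" or "top" or "wrist"; returns a dict with "image" (384x512x3 uint8, blue, green, red), "fovy" (degrees; the focal length in pixels is half the picture's height over the tangent of half this angle, whatever the lens; pixels are square), "cx", "cy" (the principal point, pixels), "eye" and "attitude" of the camera in the world. Camera axes: x right, y up, looking along -z (the intrinsics and any distortion apply to the point x, -y, -z); pixel columns grow to the right and rows downward; lengths in mm; the calibration is good to about 2 mm. A picture is of the moment at which its call begins. There is no depth.
- env.job_done(): hands the job in; it is judged then, once.
The state is a dict: "time_s": time; "qpos": joint angles; "qvel": joint speeds; "effort": joint torques, N m; "ee_pos": TCP position; "ee_rot": TCP orientation; "force": force on the tool from outside, world axes, zero at the start; "torque": the same for the moment, N m; "gripper_width": finger opening in mm; "gripper_force": force on a finger pad.
Only numpy, scipy, OpenCV 4.12 (cv2) and the standard library are available. Lean on these libraries where they do the work, as an engineer would, in place of code of your own. Each camera call takes 0.05 s, during which the arm holds its last target. There are 200 camera calls.

## Working session

There is one attempt and no reset: what is moved stays moved. The work goes in short steps, Python scripts to look and compute and a tool call to move; the robot and the scene stay as the last step left them, time stands still between calls to the robot, and variables do not carry over. Pictures are saved under pics/ and viewed, at most 10 in all, crops included, and the job is handed in when it is done.

Besides the shell and the picture viewer there is one more tool, called after ">>>" by a JSON object that holds its "method" and its "body", one argument or row to a line. send_rows: Moves the arm, as the interface text tells. Its arguments: {"type":"object","properties":{"targets":{"type":"string"},"grip_force":{"type":"number"}},"required":["targets"]}

```bash
ls; mkdir -p pics
python3 - <<'E'
from workcell import env, eyes
import cv2,numpy as np
print(env.state())
ims=[]
for n in("scene","top","wrist"):
    f=eyes.grab_frame(n); cv2.imwrite(f"pics/{n}0.png",f["image"]); print(n,{k:v for k,v in f.items() if k!="image"})
    np.save(f"pics/{n}0.npy",f,allow_pickle=True)
for n in("top","scene"):
    cv2.imwrite(f"pics/{n}0b.png",cv2.resize(cv2.imread(f"pics/{n}0.png"),(800,600)))
E
```

```text
pics
{'time_s': 0.0, 'qpos': array([ 6.58332903e+01,  1.83509852e+01,  8.97058615e+01,  2.42974173e-04,
        7.20417175e+01, -1.14654471e+00]), 'qvel': array([-0.03315321,  0.07339542, -0.04607633, -0.08405689, -0.0122654 ,
       -0.10579028]), 'effort': array([-2.65385243e-04, -4.12474751e+01, -2.31976765e+01,  7.26333540e-02,
        4.58228134e-02, -1.48515524e-04]), 'ee_pos': array([224.65983078, 528.76228685, 213.13052586]), 'ee_rot': array([-1.79901460e+02, -2.20319466e-03,  1.56979758e+02]), 'force': array([ 0.16866052,  0.2257783 , -1.6177132 ]), 'torque': array([-0.04135941, -0.04896042, -0.04243746]), 'gripper_force': 0.0, 'gripper_width': 91.11994396638875}
scene {'fovy': 44.791538144930364, 'cx': 257.33279805670685, 'cy': 193.78209696567652, 'eye': array([-26.025426  , -92.59485284, 896.00603776]), 'attitude': array([ 34.63161959,  -0.68828628, -76.79761988])}
top {'fovy': 46.348848590512354, 'cx': 252.48625260499455, 'cy': 200.32747394174058, 'eye': array([ 404.46129164,   32.63743572, 1030.0273589 ]), 'attitude': array([  8.95190443,  -0.72222101, -90.08056394])}
wrist {'fovy': 66.5117102793978, 'cx': 253.09714789542033, 'cy': 190.96237644973945, 'eye': array([154.2664042 , 558.30952254, 385.11796062]), 'attitude': array([-15.80623996,   0.11355537,  67.02018364])}
```

View pics/top0b.png

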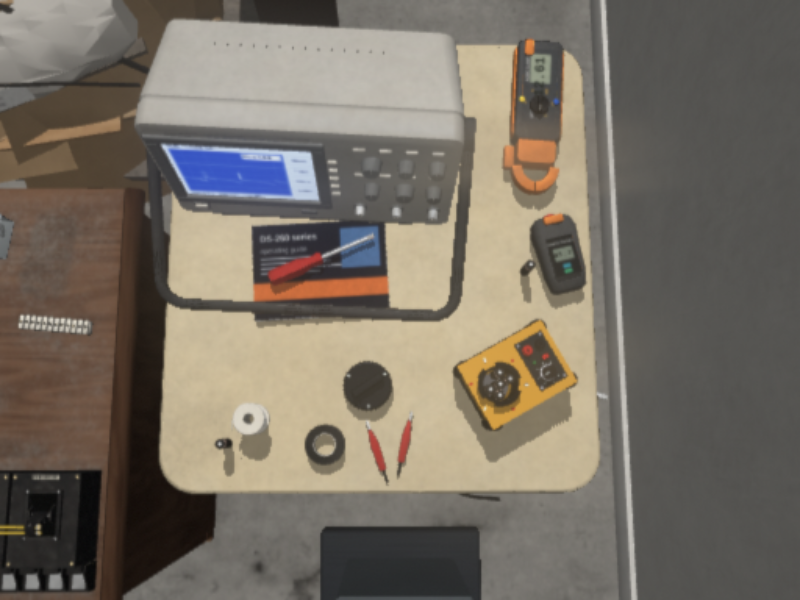

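View pics/scene0b.png

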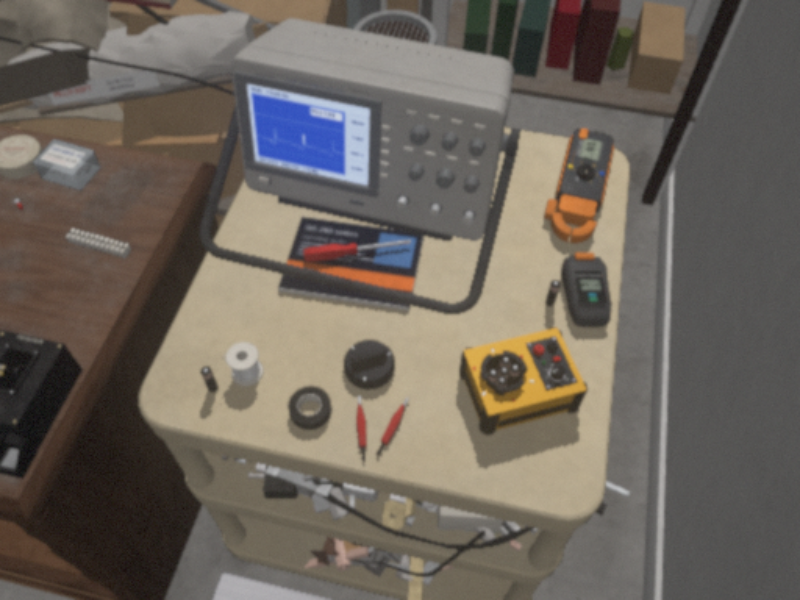

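The top view (upscaled to 800x600) shows one cell by the white reel at (222,443) and the other left of the tachometer at (527,267). The cap is at (368,386), the tape at (325,445), and the tester at (515,375) with its neck at (499,383). The scene view agrees: cells (209,378) and (553,292), cap (369,364), neck (503,372).

```bash
cat > h.py <<'E'
import numpy as np, cv2
from scipy.spatial.transform import Rotation as Ro
def rot(a): return Ro.from_euler('xyz',a,degrees=True)
def ray(f,u,v):
    F=192/np.tan(np.radians(f["fovy"]/2))
    d=rot(f["attitude"]).apply([(u-f["cx"])/F,-(v-f["cy"])/F,-1]); return np.array(f["eye"]),d
def plane(f,u,v,z):
    e,d=ray(f,u,v); return e+d*(z-e[2])/d[2]
def proj(f,p):
    F=192/np.tan(np.radians(f["fovy"]/2))
    c=rot(f["attitude"]).inv().apply(np.array(p,float)-f["eye"]); return f["cx"]+F*c[0]/-c[2], f["cy"]-F*c[1]/-c[2]
def tri(obs):
    A=np.zeros((3,3));b=np.zeros(3);L=[]
    for f,u,v in obs:
        e,d=ray(f,u,v);d/=np.linalg.norm(d);P=np.eye(3)-np.outer(d,d);A+=P;b+=P@e;L.append((P,e))
    x=np.linalg.solve(A,b); return x,[np.linalg.norm(P@(x-e)) for P,e in L]
def load(n): return np.load(f"pics/{n}.npy",allow_pickle=True).item()
def snap(name,tag):
    from workcell import eyes
    f=eyes.grab_frame(name); np.save(f"pics/{tag}.npy",f,allow_pickle=True); cv2.imwrite(f"pics/{tag}.png",f["image"]); return f
E
python3 - <<'E'
from h import *
T,S=load("top0"),load("scene0")
for n,a,b in [("cellA",(222,442),(208,371)),("cellB",(529,263),(553,284)),("cap",(368,384),(369,362)),("neck",(499,382),(503,370)),("spool",(250,418),(242,352)),("tach",(560,253),(588,288)),("tape",(325,445),(310,407))]:
    x,r=tri([(T,*np.array(a)*.64),(S,*np.array(b)*.64)]); print(n,x.round(),np.round(r,1))
# tester yellow mask
for f in(T,S):
    h=cv2.cvtColor(f["image"],cv2.COLOR_BGR2HSV); m=cv2.inRange(h,(17,150,110),(32,255,255)); 
    cs,_=cv2.findContours(m,0,2); c=max(cs,key=cv2.contourArea); r=cv2.minAreaRect(c); print(r, plane(f,*r[0],58).round(), [plane(f,*q,58).round()[:2] for q in cv2.boxPoints(r)])
big=np.zeros((600,800,3),np.uint8)
def crop(f,u,v,w,s): 
    u,v=int(u),int(v); return cv2.resize(f["image"][v-w:v+w,u-w:u+w],(s,s),interpolation=cv2.INTER_CUBIC)
big[:400,:400]=crop(T,329,240,45,400);big[:400,400:]=crop(T,235,247,25,400)
big[400:,:200]=crop(T,150,275,24,200);big[400:,200:400]=crop(T,345,168,24,200);big[400:,400:600]=crop(S,322,238,45,200);big[400:,600:]=crop(S,236,232,25,200)
cv2.imwrite("pics/c1.png",big)
E
```

```text
cellA [380. 257.  46.] [0.5 0.5]
cellB [ 633. -174.   45.] [0.3 0.3]
cap [461.  58.  15.] [0. 0.]
neck [ 460. -123.   68.] [0.4 0.4]
spool [412. 219.  58.] [0.4 0.4]
tach [ 653. -226.   25.] [1. 1.]
tape [375. 118.  15.] [0.9 0.9]
((330.117919921875, 239.286376953125), (47.14494705200195, 62.34849166870117), 59.85861587524414) [ 472. -148.   58.] [array([482., -64.]), array([ 551., -184.]), array([ 462., -232.]), array([ 395., -113.])]
((335.9076843261719, 238.16152954101562), (47.27342987060547, 68.84906005859375), 74.74488067626953) [ 470. -152.   58.] [array([483., -68.]), array([ 562., -199.]), array([ 457., -234.]), array([ 386., -110.])]
```

View pics/c1.png

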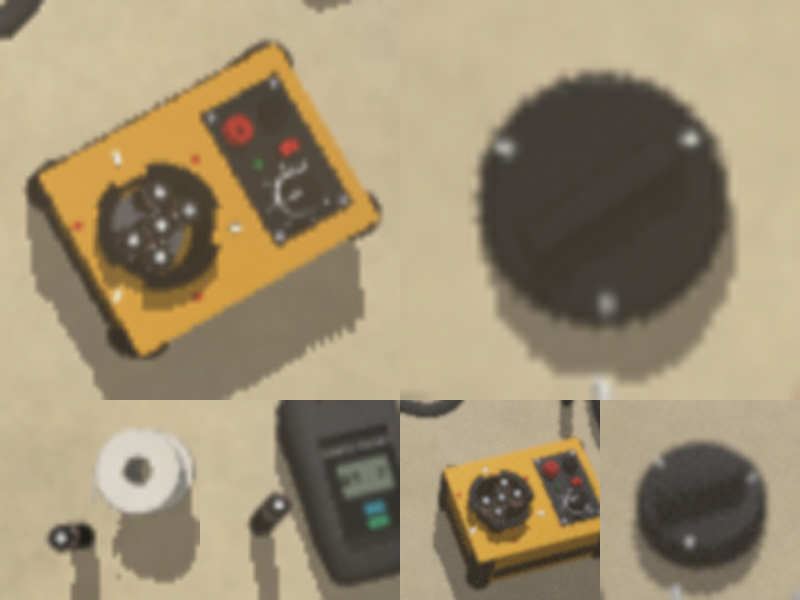

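The crop (top row from the top view) shows the tester's white slot bars at crop pixels (116,157), (236,228), (118,295) and red dots at (195,159), (78,226), (196,296). The empty pockets are up-left and down-right of the centre cell. The cap bars are at (690,140), (505,148), (605,303), and the finger bar points up-right at the first.

Run:
```python
from h import *
T,S=load("top0"),load("scene0")
def cr(p,c,w,s,ox,oy): return [(int(c[0])-w+(x-ox+.5)*2*w/s-.5, int(c[1])-w+(y-oy+.5)*2*w/s-.5) for x,y in p]
def ang(P,c): return [np.degrees(np.arctan2(*(p-c)[1::-1])).round(1) for p in P]
W=[plane(T,*q,58) for q in cr([(116,157),(118,295),(236,228)],(329,240),45,400,0,0)]
R=[plane(T,*q,58) for q in cr([(195,159),(78,226),(196,296)],(329,240),45,400,0,0)]
c=np.mean(W+R,0); print("neck",c,np.mean(W,0),np.mean(R,0),ang(W,c),ang(R,c),[np.linalg.norm(p-c).round(1) for p in W+R])
N=[plane(T,*q,72) for q in cr([(161,226),(160,191),(190,210),(133,240),(161,257)],(329,240),45,400,0,0)]
print("nubs",[ (p[:2]).round(1) for p in N])
C=[plane(T,*q,22) for q in cr([(690,140),(505,148),(605,303)],(235,247),25,400,400,0)]
c=np.mean(C,0); print("cap",c,ang(C,c),[np.linalg.norm(p-c).round(1) for p in C])
print("capS",np.mean([plane(S,*q,22) for q in cr([(655,462),(752,478),(690,542)],(236,232),25,200,600,400)],0))
WS=[plane(S,*q,58) for q in cr([(486,470),(542,510),(476,532)],(322,238),45,200,400,400)]; print("neckS",np.mean(WS,0),ang(WS,np.mean(WS,0)))
for n,q in [("A",cr([(61,538)],(150,275),24,200,0,400)),("B",cr([(280,505)],(345,168),24,200,200,400))]: print(n,plane(T,*q[0],50))
print("spool",plane(T,*cr([(138,470)],(150,275),24,200,0,400)[0],52))
```

```text
neck [ 458.50160694 -123.2508316    58.        ] [ 458.58318091 -123.33318324   58.        ] [ 458.42003297 -123.16847995   58.        ] [np.float64(29.3), np.float64(149.4), np.float64(-91.1)] [np.float64(-30.8), np.float64(89.5), np.float64(-151.3)] [np.float64(38.9), np.float64(38.3), np.float64(38.8), np.float64(38.4), np.float64(38.3), np.float64(38.2)]
nubs [array([ 458. , -123.2]), array([ 474.8, -123.1]), array([ 465.7, -137.3]), array([ 451.3, -109.6]), array([ 443.2, -122.8])]
cap [459.38187043  59.96738147  22.        ] [np.float64(-57.8), np.float64(62.9), np.float64(-177.0)] [np.float64(29.7), np.float64(30.0), np.float64(29.5)]
capS [460.16500592  59.45109448  22.        ]
neckS [ 460.74344952 -125.71019066   58.        ] [np.float64(31.1), np.float64(-86.7), np.float64(152.5)]
A [377.7776052  260.78787089  50.        ]
B [ 630.4747235  -175.89776659   50.        ]
spool [412.29365505 221.97987711  52.        ]
```

```bash
cat >> h.py <<'E'
def mv(x,y,z,yaw,frm=None):
    """tool-axes shift (m) and turn (deg) from measured/commanded pose frm=(x,y,z,yaw)"""
    if frm is None:
        from workcell import env
        s=env.state(); frm=(*s["ee_pos"],s["ee_rot"][2])
    a=np.radians(frm[3]); d=np.array([x,y,z])-frm[:3]
    t=-((yaw-frm[3]+180)%360-180)
    print("shift %.4f %.4f %.4f turn %.2f"%((np.cos(a)*d[0]+np.sin(a)*d[1])/1e3,(np.sin(a)*d[0]-np.cos(a)*d[1])/1e3,-d[2]/1e3,t))
E
python3 - <<'E'
from h import *
T=load("top0")
for n,p,z in [("bail low right",(445,315),40),("armtop",(470,120),183),("scopecornertop",(462,130),258),("scope front bottom",(440,220),0)]: print(n,plane(T,p[0]*.64,p[1]*.64,z).round())
mv(378,261,150,131.6,(224.87,529.22,213.98,156.98))
E
```

```text
bail low right [558. -52.  40.]
armtop [788. -75. 183.]
scopecornertop [742. -56. 258.]
scope front bottom [710. -50.   0.]
shift -0.2458 -0.1870 0.0640 turn 25.38
```

>>> {"method": "send_rows", "body": {
  "targets": "-0.246 -0.187 0.064 0 0 25.4 40;-0.246 -0.187 0.064 0 0 25.4 40;-0.246 -0.187 0.064 0 0 25.4 40;-0.246 -0.187 0.064 0 0 25.4 40;-0.246 -0.187 0.064 0 0 25.4 40;-0.246 -0.187 0.064 0 0 25.4 40;-0.246 -0.187 0.064 0 0 25.4 40;-0.246 -0.187 0.064 0 0 25.4 40;-0.246 -0.187 0.064 0 0 25.4 40;-0.246 -0.187 0.064 0 0 25.4 40;-0.246 -0.187 0.064 0 0 25.4 40"
}}

```text
time_s: 1.07
ee_pos: [378.1, 261.5, 150.1]
ee_rot: [180.0, -0.0, 131.6]
force: [-1.1, -0.8, 0.3]
gripper_width: 36.6
gripper_force: 0.0
```

Run:
```python
from h import *
from workcell import env
s=env.state();print(s["time_s"],s["ee_pos"],s["ee_rot"],s["gripper_width"])
f=snap("wrist","w1"); print(f["eye"],f["attitude"])
print(proj(f,(378,261,50)),proj(f,(412,222,52)))
cv2.imwrite("pics/w1b.png",cv2.resize(f["image"],(800,600)))
```

```text
1.0667 [378.07913819 261.47709745 150.08929084] [ 1.79972648e+02 -3.21942242e-02  1.31561544e+02] 36.557383979467545
[327.41346403 318.22586348 322.05323679] [-1.57912342e+01  1.37838029e-02  4.16030118e+01]
(np.float64(252.9895943442824), np.float64(190.40478110238786)) (np.float64(252.52594820125077), np.float64(240.4252373268514))
```

View pics/w1b.png

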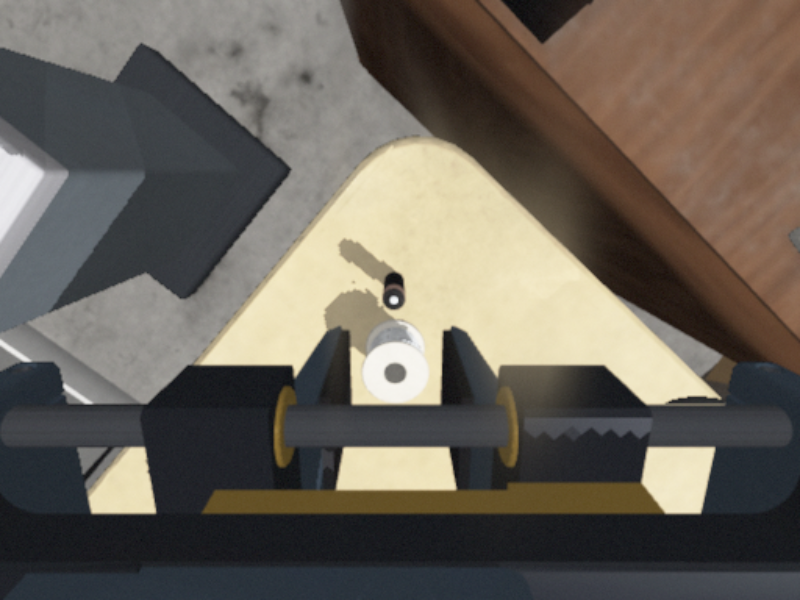

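The wrist view shows the cell's top at (394,299) of 800x600, between and ahead of the fingers, with the reel's top at (395,373). Both are close to the predicted positions.

Run:
```python
from h import *
f=load("w1")
c=plane(f,394*.64,299*.64,50);s=plane(f,395*.64,373*.64,52);print(c,s,np.linalg.norm((c-s)[:2]),np.degrees(np.arctan2(*(c-s)[1::-1])))
g=f["image"][175:215,235:270]; m=cv2.inRange(g,(150,150,150),(255,255,255)); print(cv2.connectedComponentsWithStats(m)[2:])
```

```text
[378.0370711  259.75111874  50.        ] [410.96493801 223.58196197  52.        ] 48.912701022119634 132.3142665100801
(array([[  0,   0,  25,  40, 645],
       [  0,   1,  10,  20, 114],
       [  2,   0,  33,  40, 615],
       [ 14,  14,   6,   6,  26]], dtype=int32), array([[11.31627907, 18.34573643],
       [ 5.07894737,  9.78947368],
       [25.18211382, 22.62926829],
       [16.73076923, 16.69230769]]))
```

>>> {"method": "send_rows", "body": {
  "targets": "-0.001 -0.001 0.06 0 0 0 40;-0.001 -0.001 0.1 0 0 0 40;-0.001 -0.001 0.116 0 0 0 40;-0.001 -0.001 0.116 0 0 0 40;-0.001 -0.001 0.116 0 0 0 40;-0.001 -0.001 0.116 0 0 0 0;-0.001 -0.001 0.116 0 0 0 0;-0.001 -0.001 0.116 0 0 0 0;-0.001 -0.001 0.116 0 0 0 0;-0.001 -0.001 0.116 0 0 0 0",
  "grip_force": 20
}}

```text
time_s: 1.95
ee_pos: [379.1, 260.2, 35.4]
ee_rot: [179.8, 0.0, 131.6]
force: [0.1, -0.0, 6.4]
gripper_width: 13.5
gripper_force: 20.0
```

Run:
```python
from h import *
mv(425,10,150,110,(379,260.2,34.5,131.6)); mv(458.5,-173,150,89.2,(425,10,150,110))
```

```text
shift -0.2176 -0.1317 -0.1155 turn 21.60
shift -0.1834 -0.0311 -0.0000 turn 20.80
```

>>> {"method": "send_rows", "body": {
  "targets": "0 0 -0.04 0 0 0 0;0 0 -0.08 0 0 0 0;-0.218 -0.132 -0.116 0 0 21.6 0;-0.218 -0.132 -0.116 0 0 21.6 0;-0.218 -0.132 -0.116 0 0 21.6 0;-0.218 -0.132 -0.116 0 0 21.6 0;-0.218 -0.132 -0.116 0 0 21.6 0;-0.218 -0.132 -0.116 0 0 21.6 0;-0.218 -0.132 -0.116 0 0 21.6 0"
}}

```text
time_s: 2.7
ee_pos: [425.4, 3.8, 151.4]
ee_rot: [179.8, 0.2, 109.7]
force: [0.9, 0.9, -0.2]
gripper_width: 12.8
gripper_force: 19.9
```

>>> {"method": "send_rows", "body": {
  "targets": "-0.183 -0.031 0 0 0 20.8 0;-0.183 -0.031 0 0 0 20.8 0;-0.183 -0.031 0 0 0 20.8 0;-0.183 -0.031 0 0 0 20.8 0;-0.183 -0.031 0 0 0 20.8 0;-0.183 -0.031 0 0 0 20.8 0;-0.183 -0.031 0 0 0 20.8 0;-0.183 -0.031 0 0 0 20.8 0"
}}

```text
time_s: 3.37
ee_pos: [456.8, -172.6, 149.8]
ee_rot: [-179.9, -0.1, 89.2]
force: [-0.3, -0.4, -0.2]
gripper_width: 13.0
gripper_force: 19.9
```

Run:
```python
from h import *
from workcell import env
s=env.state();print(s["time_s"],s["ee_pos"],s["ee_rot"],s["gripper_width"])
f=snap("wrist","w2"); print(f["eye"],f["attitude"])
print(proj(f,(458.5,-123.2,70)),proj(f,s["ee_pos"]))
cv2.imwrite("pics/w2b.png",cv2.resize(f["image"][80:330,90:420],None,fx=2.4,fy=2.4,interpolation=cv2.INTER_CUBIC))
```

```text
3.3667 [ 456.84031206 -172.57725153  149.75082959] [-1.79946611e+02 -6.54933487e-02  8.91909414e+01] 12.959233037497752
[458.67028336 -96.47289687 321.7466309 ] [-15.79770286   0.11147455  -0.7688819 ]
(np.float64(253.89294036497822), np.float64(140.71869961692911)) (np.float64(252.3520505634199), np.float64(232.50343417522058))
```

View pics/w2b.png

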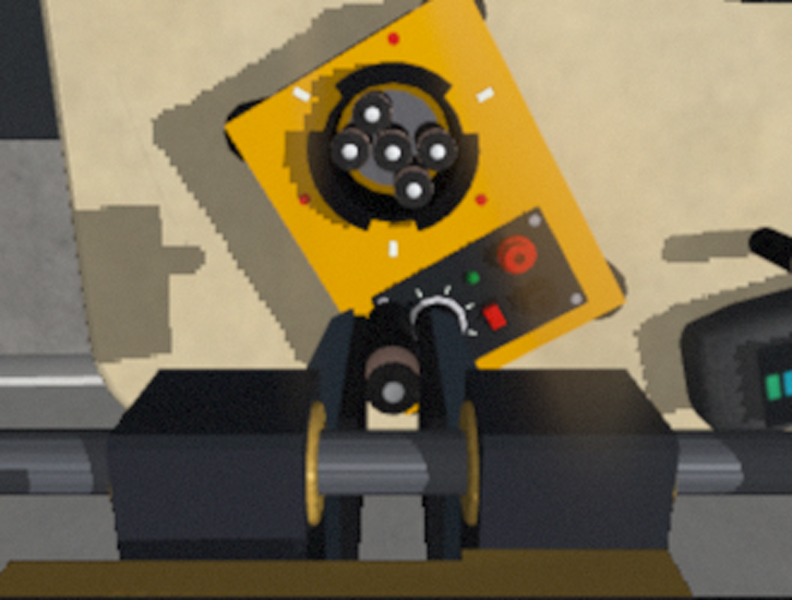

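The wrist crop (scale 2.4, offset 90,80) shows white bars at (301,93), (485,95), (393,248) and red dots at (393,38), (304,199), (481,199). Cell nubs are at (372,113), (349,150), (393,152), (437,150), (413,189), with free pockets upper right and lower left. The held cell's nub is at (392,391), upright.

Run:
```python
from h import *
f=load("w2"); q=lambda x,y,z:plane(f,90+(x+.5)/2.4-.5,80+(y+.5)/2.4-.5,z)[:2]
B=[q(*p,58) for p in [(301,93),(485,95),(393,248),(393,38),(304,199),(481,199)]]
c=np.mean(B,0); d=[p-c for p in B]
print("c",c,[np.degrees(np.arctan2(e[1],e[0])).round(1) for e in d],[np.hypot(*e).round(1) for e in d])
N=[q(*p,72) for p in [(372,113),(349,150),(393,152),(437,150),(413,189)]]
for n in N: e=n-c; print(n.round(1),np.hypot(*e).round(1),np.degrees(np.arctan2(e[1],e[0])).round(1))
print("rim circle", q(393,147,70))
print("held nub",[q(392,391,z).round(1) for z in(164,167)])
```

```text
c [ 458.03433733 -124.84550863] [np.float64(148.8), np.float64(28.7), np.float64(-90.7), np.float64(89.2), np.float64(-150.8), np.float64(-30.9)] [np.float64(38.8), np.float64(38.6), np.float64(38.6), np.float64(38.8), np.float64(38.9), np.float64(38.7)]
[ 451.  -111.4] 15.2 117.6
[ 442.6 -124. ] 15.5 177.0
[ 458.1 -124.9] 0.1 -49.9
[ 473.6 -124.4] 15.6 1.5
[ 465.1 -138.2] 15.1 -62.1
rim circle [ 458.12700682 -123.3975418 ]
held nub [array([ 457.3, -172.7]), array([ 457.3, -171.3])]
```

>>> {"method": "send_rows", "body": {
  "targets": "0.061 0.008 0 0 0 0 0;0.061 0.008 0.038 0 0 0 0;0.061 0.008 0.038 0 0 0 0;0.061 0.008 0.038 0 0 0 0;0.061 0.008 0.038 0 0 0 0;0.061 0.008 0.038 0 0 0 0"
}}

```text
time_s: 3.92
ee_pos: [467.2, -113.2, 113.1]
ee_rot: [179.9, 0.0, 89.2]
force: [0.1, 0.1, 0.0]
gripper_width: 13.1
gripper_force: 19.9
```

>>> {"method": "send_rows", "body": {
  "targets": "0 0 0 0 0 0 0;0 0 0 0 0 0 0"
}}

```text
time_s: 4.08
ee_pos: [466.8, -113.5, 112.9]
ee_rot: [179.9, 0.0, 89.1]
force: [-0.3, 0.6, -0.1]
gripper_width: 13.3
gripper_force: 19.9
```

>>> {"method": "send_rows", "body": {
  "targets": "0 0 0 0 0 0 0"
}}

```text
time_s: 4.17
ee_pos: [466.6, -113.4, 112.5]
ee_rot: [179.9, 0.0, 89.1]
force: [0.4, 0.9, -0.5]
gripper_width: 12.9
gripper_force: 19.9
```

Run:
```python
from h import *
from workcell import env
s=env.state();print(s["time_s"],s["ee_pos"],s["qvel"].round(2))
f=snap("wrist","w3"); s=env.state(); print(s["time_s"],s["ee_pos"],f["eye"],f["attitude"])
print(proj(f,s["ee_pos"]),proj(f,s["ee_pos"]+[0,0,15]))
cv2.imwrite("pics/w3b.png",cv2.resize(f["image"][130:290,152:352],None,fx=4,fy=3.75,interpolation=cv2.INTER_CUBIC)) if 0 else cv2.imwrite("pics/w3b.png",cv2.resize(f["image"][140:290,152:352],(800,600),interpolation=cv2.INTER_CUBIC))
```

```text
4.1667 [ 466.57347385 -113.44485663  112.53484644] [ 0.08  0.27  0.3   0.   -0.01  0.04]
4.2167 [ 466.48222808 -113.34172552  112.37606917] [468.12692697 -37.06737336 284.41788102] [-1.58791700e+01 -1.45946119e-02 -8.27331950e-01]
(np.float64(252.1748662486609), np.float64(232.29405771304755)) (np.float64(252.10397607556106), np.float64(242.75190550633477))
```

View pics/w3b.png

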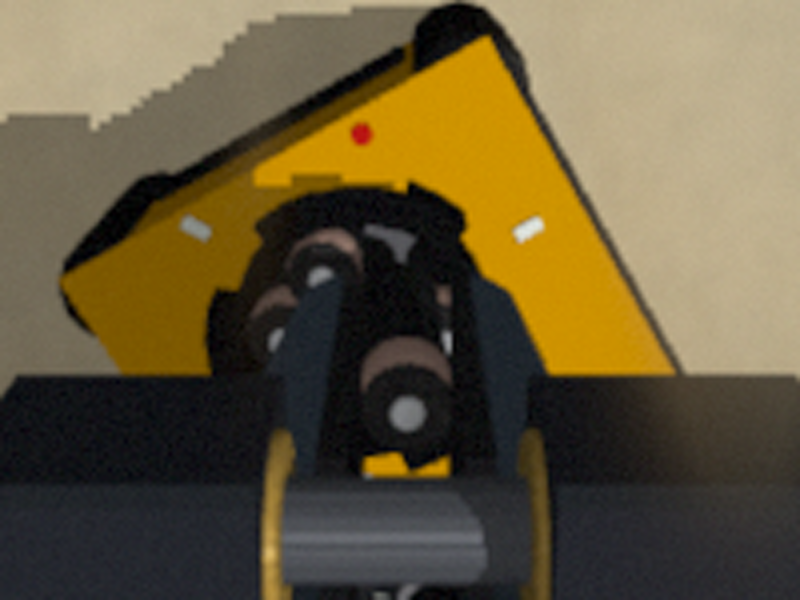

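The picture shows the held cell's nub at (408,413) over the well, white bars at (196,229) and (528,229), the red dot at (361,133), and the free pocket still open behind the cell.

Run:
```python
from h import *
f=load("w3"); q=lambda x,y,z:plane(f,152+(x+.5)/4-.5,140+(y+.5)/4-.5,z)[:2]
for p,a in [((196,229),149.0),((528,229),29.0),((361,133),89.0)]:
    b=q(*p,58); print(b-38.7*np.array([np.cos(np.radians(a)),np.sin(np.radians(a))]))
print("nub",[q(408,413,112.4+h) for h in(13,15,17)])
```

```text
[ 457.92984461 -125.75578978]
[ 458.01961593 -125.56030011]
[ 457.92786277 -125.17822071]
nub [array([ 467.36470551, -114.39479073]), array([ 467.37429212, -113.42222818]), array([ 467.38387873, -112.44966564])]
```

>>> {"method": "send_rows", "body": {
  "targets": "0.0015 -0.0012 0 0 0 0 0;0.0015 -0.0012 0 0 0 0 0;0.0015 -0.0012 0.003 0 0 0 0;0.0015 -0.0012 0.006 0 0 0 0;0.0015 -0.0012 0.01 0 0 0 0;0.0015 -0.0012 0.014 0 0 0 0;0.0015 -0.0012 0.018 0 0 0 0;0.0015 -0.0012 0.02 0 0 0 0"
}}

```text
time_s: 4.88
ee_pos: [464.6, -111.2, 91.0]
ee_rot: [-179.9, -0.0, 89.2]
force: [-1.3, 1.0, -0.2]
gripper_width: 13.1
gripper_force: 19.9
```

>>> {"method": "send_rows", "body": {
  "targets": "0.0 0.0 0.004 0 0 0 0;0 0 0.008 0 0 0 0;0 0 0.012 0 0 0 0;0 0 0.0145 0 0 0 0;0 0 0.0145 0 0 0 0;0 0 0.0145 0 0 0 0;0 0 0.0145 0 0 0 20;0 0 0.0145 0 0 0 20;0 0 0.0145 0 0 0 20;0 0 0.0145 0 0 0 20"
}}

```text
time_s: 5.72
ee_pos: [465.2, -111.4, 77.6]
ee_rot: [180.0, 0.0, 89.2]
force: [-0.2, -0.2, 0.2]
gripper_width: 18.5
gripper_force: 0.0
```

Run:
```python
from h import *
mv(630,-177,150,110)
```

```text
shift -0.0632 0.1657 -0.0724 turn -20.82
```

>>> {"method": "send_rows", "body": {
  "targets": "0 0 -0.04 0 0 0 20;0 0 -0.072 0 0 0 20;-0.063 0.166 -0.072 0 0 -20.8 40;-0.063 0.166 -0.072 0 0 -20.8 40;-0.063 0.166 -0.072 0 0 -20.8 40;-0.063 0.166 -0.072 0 0 -20.8 40;-0.063 0.166 -0.072 0 0 -20.8 40;-0.063 0.166 -0.072 0 0 -20.8 40;-0.063 0.166 -0.072 0 0 -20.8 40;-0.063 0.166 -0.072 0 0 -20.8 40"
}}

```text
time_s: 6.55
ee_pos: [628.8, -176.2, 149.2]
ee_rot: [-179.9, -0.1, 110.0]
force: [-1.2, 0.0, 0.2]
gripper_width: 36.4
gripper_force: 0.0
```

Run:
```python
from h import *
from workcell import env
s=env.state();print(s["time_s"],s["ee_pos"],s["ee_rot"],s["gripper_width"])
f=snap("wrist","w4")
print(proj(f,(630,-177,50)))
cv2.imwrite("pics/w4b.png",cv2.resize(f["image"][80:330,90:420],None,fx=2.4,fy=2.4,interpolation=cv2.INTER_CUBIC))
```

```text
6.55 [ 628.81491086 -176.1945903   149.18468856] [-1.79919986e+02 -7.23799978e-02  1.09983084e+02] 36.35669942563914
(np.float64(254.0972473035592), np.float64(191.49879092945355))
```

View pics/w4b.png

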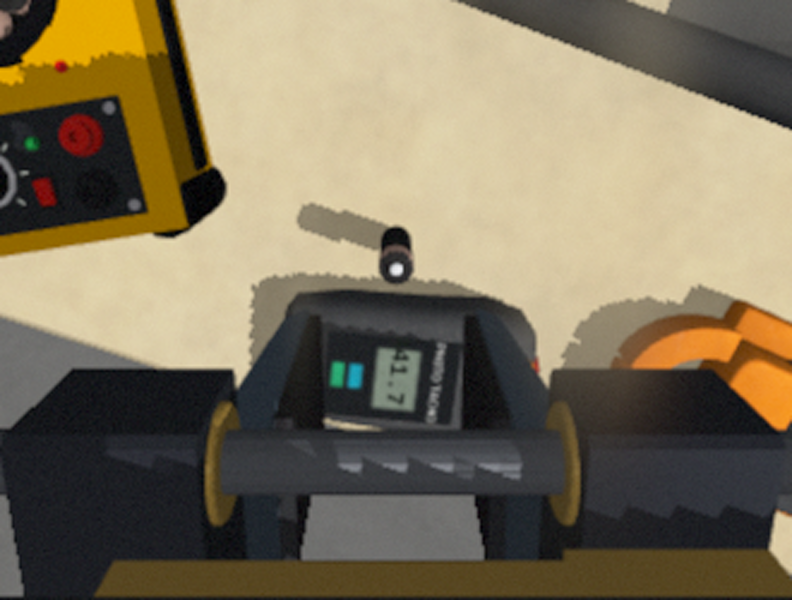

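The crop (2.4x, offset 90,80) shows the cell's nub at (396,268). The tachometer's near side starts at row 292 and its top-face edge is at about row 320, nearly parallel to the closing line.

Run:
```python
from h import *
f=load("w4"); q=lambda x,y,z:plane(f,90+(x+.5)/2.4-.5,80+(y+.5)/2.4-.5,z)[:2]
c=q(396,268,50); n=np.array([np.cos(np.radians(110)),np.sin(np.radians(110))])
print(c,[(q(*p)-c)@n for p in [(390,293,20),(390,293,40),(390,325,40)]])
mv(*c,36,110)
```

```text
[ 630.51010092 -176.68178221] [np.float64(-20.2170369454654), np.float64(-13.76179356559581), np.float64(-28.067061795308852)]
shift -0.0011 0.0015 0.1135 turn -0.01
```

>>> {"method": "send_rows", "body": {
  "targets": "0.0005 0.0015 0.06 0 0 0 40;0.0005 0.0015 0.1 0 0 0 40;0.0005 0.0015 0.114 0 0 0 40;0.0005 0.0015 0.114 0 0 0 40;0.0005 0.0015 0.114 0 0 0 40;0.0005 0.0015 0.114 0 0 0 0;0.0005 0.0015 0.114 0 0 0 0;0.0005 0.0015 0.114 0 0 0 0;0.0005 0.0015 0.114 0 0 0 0;0.0005 0.0015 0.114 0 0 0 0"
}}

```text
time_s: 7.43
ee_pos: [632.3, -176.1, 37.5]
ee_rot: [179.9, 0.1, 110.0]
force: [-0.5, 0.0, 6.3]
gripper_width: 13.1
gripper_force: 20.0
```

Run:
```python
from h import *
mv(458,-185,152,89)
```

```text
shift 0.0513 -0.1669 -0.1145 turn 20.99
```

>>> {"method": "send_rows", "body": {
  "targets": "0 0 -0.04 0 0 0 0;0 0 -0.08 0 0 0 0;0 0 -0.115 0 0 0 0;0.051 -0.167 -0.115 0 0 21 0;0.051 -0.167 -0.115 0 0 21 0;0.051 -0.167 -0.115 0 0 21 0;0.051 -0.167 -0.115 0 0 21 0;0.051 -0.167 -0.115 0 0 21 0;0.051 -0.167 -0.115 0 0 21 0;0.051 -0.167 -0.115 0 0 21 0;0.051 -0.167 -0.115 0 0 21 0;0.051 -0.167 -0.115 0 0 21 0"
}}

```text
time_s: 8.43
ee_pos: [458.9, -185.1, 150.5]
ee_rot: [179.9, 0.0, 89.0]
force: [0.6, -0.6, -0.7]
gripper_width: 13.5
gripper_force: 19.9
```

Run:
```python
from h import *
from workcell import env
s=env.state();print(s["time_s"],s["ee_pos"],s["ee_rot"],s["gripper_width"])
f=snap("wrist","w5")
cv2.imwrite("pics/w5b.png",cv2.resize(f["image"][80:280,120:386],(798,600),interpolation=cv2.INTER_CUBIC))
```

```text
8.4333 [ 458.87251947 -185.09141505  150.54314568] [1.79922211e+02 1.45538931e-02 8.90196253e+01] 13.52796744286056
```

View pics/w5b.png

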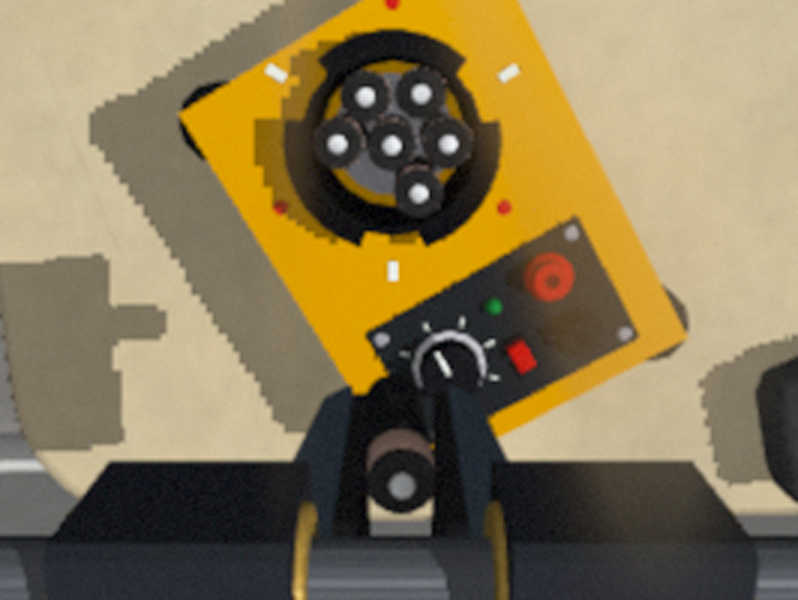

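The crop (3x, offset 120,80) shows the first cell seated at (422,94), level with the others, and the free pocket lower left of centre at about (364,190). White bars are at (275,73), (509,73), (393,271), red dots at (392,3), (280,208), (504,208), and the held cell's nub at (402,484).

Run:
```python
from h import *
f=load("w5"); q=lambda x,y,z:plane(f,120+(x+.5)/3-.5,80+(y+.5)/3-.5,z)[:2]
B=[q(*p,58) for p in [(275,73),(509,73),(393,271),(392,3),(280,208),(504,208)]]
c=np.mean(B,0); d=[p-c for p in B]
print("c",c,[(np.degrees(np.arctan2(e[1],e[0]))).round(1) for e in d],[np.hypot(*e).round(1) for e in d])
for p in [(367,96),(422,94),(338,143),(392,145),(448,144),(419,193)]:
    e=q(*p,72)-c; print(np.hypot(*e).round(1),np.degrees(np.arctan2(e[1],e[0])).round(1))
n=q(402,484,150.5+48-37+2); print("nub",n); a=np.radians(209+30-29+0)
s2=c+15.6*np.array([np.cos(np.radians(239)),np.sin(np.radians(239))]); print("seat2",s2,"shift",s2-n)
```

```text
c [ 457.97625454 -125.1474732 ] [np.float64(149.0), np.float64(29.1), np.float64(-90.7), np.float64(89.0), np.float64(-151.1), np.float64(-31.0)] [np.float64(39.0), np.float64(39.0), np.float64(38.7), np.float64(38.5), np.float64(39.0), np.float64(38.8)]
14.9 116.1
16.1 57.9
15.0 176.7
0.1 44.9
15.7 0.3
15.3 -60.8
nub [ 459.69412881 -184.79363157]
seat2 [ 449.94166057 -138.51928309] shift [-9.75246824 46.27434848]
```

>>> {"method": "send_rows", "body": {
  "targets": "0.046 -0.0105 0 0 0 0 0;0.046 -0.0105 0.036 0 0 0 0;0.046 -0.0105 0.036 0 0 0 0;0.046 -0.0105 0.036 0 0 0 0;0.046 -0.0105 0.036 0 0 0 0;0.046 -0.0105 0.036 0 0 0 0;0.046 -0.0105 0.036 0 0 0 0;0.046 -0.0105 0.036 0 0 0 0"
}}

```text
time_s: 9.15
ee_pos: [448.1, -139.4, 115.3]
ee_rot: [179.9, 0.0, 88.9]
force: [0.9, 1.3, -0.5]
gripper_width: 13.0
gripper_force: 19.9
```

Run:
```python
from h import *
from workcell import env
f=snap("wrist","w6");s=env.state();print(s["time_s"],s["ee_pos"],s["ee_rot"])
u0,v0=proj(f,(*s["ee_pos"][:2],s["ee_pos"][2]+12.5)); print(u0,v0)
g=cv2.cvtColor(f["image"],cv2.COLOR_BGR2HSV)
red=cv2.inRange(g,(0,150,100),(6,255,255))|cv2.inRange(g,(174,150,100),(180,255,255)); wh=cv2.inRange(g,(0,0,150),(180,70,255))
for k,m in(("r",red),("w",wh)):
    for x in [1]:
        n,l,st,ce=cv2.connectedComponentsWithStats(m)
        for i in range(1,n):
            if 6<=st[i,4]<=120:
                p=plane(f,*ce[i],58)[:2]; z=plane(f,*ce[i],s["ee_pos"][2]+12.5)[:2]
                print(k,ce[i].round(1),st[i,4],"z58",p.round(1),"r",np.hypot(*(p-[458,-125.2])).round(1),"nubz",z.round(1))
```

```text
9.2 [ 447.88393331 -139.27563309  115.09646981] [1.79919858e+02 2.35541688e-02 8.89412077e+01]
251.86593474830823 240.8275319049306
r [264.8 138.9] 16 z58 [458.6 -86.5] r 38.7 nubz [456.  -79.4]
r [223.7 209.8] 12 z58 [ 424.2 -144. ] r 38.7 nubz [ 432.  -119.4]
r [304.7 209.8] 12 z58 [ 491.3 -145.2] r 38.9 nubz [ 478.7 -120.2]
r [323.  230.2] 55 z58 [ 507.4 -163.8] r 62.6 nubz [ 489.9 -133.2]
w [222.5 163.6] 30 z58 [ 425.  -105.3] r 38.5 nubz [432.5 -92.4]
w [307.  163.6] 25 z58 [ 492.  -106.4] r 38.9 nubz [479.2 -93.2]
w [276.2 174.2] 33 z58 [ 467.6 -114.6] r 14.3 nubz [462.2 -98.9]
w [255.7 175.4] 31 z58 [ 451.2 -115.3] r 12.0 nubz [450.8 -99.4]
w [245.5 191.5] 32 z58 [ 442.7 -128.6] r 15.7 nubz [ 444.9 -108.7]
w [286.  191.5] 26 z58 [ 475.6 -129.2] r 18.1 nubz [ 467.8 -109.1]
w [265.4 192.2] 28 z58 [ 458.9 -129.5] r 4.3 nubz [ 456.1 -109.3]
w [275.2 208. ] 20 z58 [ 466.9 -143.2] r 20.1 nubz [ 461.7 -118.8]
w [329.1 219.1] 8 z58 [ 512.  -153.9] r 61.2 nubz [ 493.1 -126.3]
w [259.9 255.1] 8 z58 [ 453.7 -186.2] r 61.2 nubz [ 452.5 -148.8]
```

>>> {"method": "send_rows", "body": {
  "targets": "0.0006 0.0012 0 0 0 0 0;0.0006 0.0012 0 0 0 0 0;0.0006 0.0012 0.004 0 0 0 0;0.0006 0.0012 0.008 0 0 0 0;0.0006 0.0012 0.012 0 0 0 0;0.0006 0.0012 0.016 0 0 0 0;0.0006 0.0012 0.02 0 0 0 0;0.0006 0.0012 0.023 0 0 0 0"
}}

```text
time_s: 9.87
ee_pos: [448.4, -138.0, 90.8]
ee_rot: [-180.0, -0.0, 89.0]
force: [0.3, 0.4, 0.5]
gripper_width: 13.4
gripper_force: 19.9
```

>>> {"method": "send_rows", "body": {
  "targets": "0 0 0.004 0 0 0 0;0 0 0.008 0 0 0 0;0 0 0.012 0 0 0 0;0 0 0.0135 0 0 0 0;0 0 0.0135 0 0 0 0;0 0 0.0135 0 0 0 0;0 0 0.0135 0 0 0 20;0 0 0.0135 0 0 0 20;0 0 0.0135 0 0 0 20;0 0 0.0135 0 0 0 20"
}}

```text
time_s: 10.7
ee_pos: [448.6, -138.2, 78.1]
ee_rot: [180.0, 0.0, 89.0]
force: [0.2, 0.8, -0.3]
gripper_width: 18.3
gripper_force: 0.0
```

>>> {"method": "send_rows", "body": {
  "targets": "0 0 -0.04 0 0 0 20;0 0 -0.08 0 0 0 40;-0.03 0 -0.08 0 0 0 40;-0.03 0 -0.08 0 0 0 40;-0.03 0 -0.08 0 0 0 40"
}}

```text
time_s: 11.12
ee_pos: [448.0, -168.8, 158.3]
ee_rot: [179.9, 0.0, 88.9]
force: [-0.1, -0.6, 0.4]
gripper_width: 36.6
gripper_force: 0.0
```

Run:
```python
from h import *
from workcell import env
f=snap("wrist","w7");s=env.state();print(s["time_s"],s["ee_pos"],s["ee_rot"])
wh=cv2.inRange(cv2.cvtColor(f["image"],cv2.COLOR_BGR2HSV),(0,0,150),(180,70,255))
n,l,st,ce=cv2.connectedComponentsWithStats(wh)
for i in range(1,n):
    if 6<=st[i,4]<=120:
        p=plane(f,*ce[i],72)[:2]; e=p-[458,-125.2]; print(ce[i].round(1),st[i,4],p.round(1),np.hypot(*e).round(1),np.degrees(np.arctan2(e[1],e[0])).round(1))
T=snap("top","t7"); S=snap("scene","s7")
mv(459.4,59,130,122.7)
```

```text
11.1667 [ 447.46360485 -168.05544565  157.59109643] [-1.79950774e+02 -4.25891129e-02  8.89115395e+01]
[225.5 122.5] 20 [ 426.  -104.3] 38.2 146.8
[299.4 122.2] 20 [ 489.5 -105.2] 37.4 32.4
[272.2 129.5] 28 [ 466.1 -110.9] 16.4 60.3
[254.7 130.6] 27 [ 451.  -111.6] 15.3 117.2
[245.5 145.2] 28 [ 442.7 -124. ] 15.4 175.7
[263.  145.7] 24 [ 458.  -124.8] 0.4 85.7
[281.  145.3] 24 [ 473.8 -124.7] 15.8 1.8
[252.4 161. ] 25 [ 448.5 -138.1] 16.1 -126.5
[271.2 160.8] 24 [ 465.2 -138.3] 14.9 -61.1
[319.5 172.5] 12 [ 508.7 -149.8] 56.3 -25.8
[261.9 184.4] 17 [ 456.7 -159.8] 34.6 -92.1
[335.9 203.9] 8 [ 525.2 -179.8] 86.6 -39.1
[258.3 206. ] 7 [ 453.1 -180.5] 55.6 -95.1
[281.9 205.5] 31 [ 475.  -180.4] 57.8 -72.8
[278.4 214.4] 16 [ 471.9 -189.2] 65.5 -77.7
shift 0.2266 0.0081 0.0271 turn -33.72
```

Run:
```python
from h import *
mv(481,25,140,122.7)
```

```text
shift 0.1930 0.0303 0.0171 turn -33.72
```

>>> {"method": "send_rows", "body": {
  "targets": "0.193 0.03 0.017 0 0 -33.7 40;0.193 0.03 0.017 0 0 -33.7 40;0.193 0.03 0.017 0 0 -33.7 40;0.193 0.03 0.017 0 0 -33.7 40;0.193 0.03 0.017 0 0 -33.7 40;0.193 0.03 0.017 0 0 -33.7 40;0.193 0.03 0.017 0 0 -33.7 40;0.193 0.03 0.017 0 0 -33.7 40;0.193 0.03 0.017 0 0 -33.7 40"
}}

```text
time_s: 12.02
ee_pos: [481.1, 23.5, 140.7]
ee_rot: [-180.0, -0.0, 122.6]
force: [0.6, -0.7, 1.3]
gripper_width: 36.6
gripper_force: 0.0
```

Run:
```python
from h import *
from workcell import env
f=snap("wrist","w8");s=env.state();print(s["time_s"],s["ee_pos"],s["ee_rot"])
wh=cv2.inRange(cv2.cvtColor(f["image"],cv2.COLOR_BGR2HSV),(0,0,120),(180,80,255))
n,l,st,ce=cv2.connectedComponentsWithStats(wh); Q=[]
for i in range(1,n):
    p=plane(f,*ce[i],22)[:2]; e=p-[459.4,59.5]
    if 5<=st[i,4]<=150 and np.hypot(*e)<45: Q.append(p);print(ce[i].round(1),st[i,4],p.round(1))
Q=np.array(Q);c=Q.mean(0);print(c,[np.degrees(np.arctan2(*(p-c)[::-1])).round(1) for p in Q],np.hypot(*(Q-c).T))
mv(*c,24,122.7)
cv2.imwrite("pics/w8b.png",cv2.resize(f["image"][80:280,120:386],(798,600),interpolation=cv2.INTER_CUBIC))
```

```text
12.0667 [481.1628102   23.29147537 140.86080296] [-1.79975374e+02 -3.16768399e-03  1.22562507e+02]
[226. 130.] 17 [428.6  55.8]
[280.  129.5] 16 [472.7  84.6]
[253.3 174.9] 16 [475.2  32.4]
[458.84011659  57.6150187 ] [np.float64(-176.6), np.float64(62.9), np.float64(-57.0)] [30.25934167 30.31210637 30.03356951]
shift 0.0409 -0.0003 0.1169 turn -0.14
```

>>> {"method": "send_rows", "body": {
  "targets": "0.041 0 0.04 0 0 -0.5 40;0.041 0 0.08 0 0 -0.5 40;0.041 0 0.11 0 0 -0.5 40;0.041 0 0.117 0 0 -0.5 40;0.041 0 0.117 0 0 -0.5 40;0.041 0 0.117 0 0 -0.5 40;0.041 0 0.117 0 0 -0.5 0;0.041 0 0.117 0 0 -0.5 0;0.041 0 0.117 0 0 -0.5 0;0.041 0 0.117 0 0 -0.5 0;0.041 0 0.117 0 0 -0.5 0",
  "grip_force": 45
}}

```text
time_s: 12.98
ee_pos: [459.5, 58.6, 24.2]
ee_rot: [180.0, 0.0, 123.2]
force: [0.5, -0.7, 1.8]
gripper_width: 11.5
gripper_force: 45.0
```

Run:
```python
from h import *
from workcell import env
s=env.state();print(s["ee_pos"],s["ee_rot"])
mv(458,-125,135,89.0)
```

```text
[459.52127065  58.60057207  24.21197263] [1.79980640e+02 1.93502868e-02 1.23168086e+02]
shift -0.1529 -0.1017 -0.1108 turn 34.17
```

>>> {"method": "send_rows", "body": {
  "targets": "0 0 -0.04 0 0 0 0;0 0 -0.08 0 0 0 0;0 0 -0.111 0 0 0 0;-0.153 -0.102 -0.111 0 0 34 0;-0.153 -0.102 -0.111 0 0 34 0;-0.153 -0.102 -0.111 0 0 34 0;-0.153 -0.102 -0.111 0 0 34 0;-0.153 -0.102 -0.111 0 0 34 0;-0.153 -0.102 -0.111 0 0 34 0;-0.153 -0.102 -0.111 0 0 34 0;-0.153 -0.102 -0.111 0 0 34 0;-0.153 -0.102 -0.111 0 0 34 0"
}}

```text
time_s: 13.98
ee_pos: [457.4, -123.8, 134.8]
ee_rot: [-180.0, -0.0, 89.3]
force: [0.8, 0.0, -1.6]
gripper_width: 11.4
gripper_force: 45.0
```

Run:
```python
from h import *
from workcell import env
f=snap("wrist","w9");s=env.state();print(s["time_s"],s["ee_pos"],s["ee_rot"],s["force"],s["gripper_width"])
wh=cv2.inRange(cv2.cvtColor(f["image"],cv2.COLOR_BGR2HSV),(0,0,100),(180,80,255))
n,l,st,ce=cv2.connectedComponentsWithStats(wh); Q=[]
for i in range(1,n):
    p=plane(f,*ce[i],s["ee_pos"][2]-2)[:2]; e=p-s["ee_pos"][:2]
    if 5<=st[i,4]<=200 and np.hypot(*e)<45: print(ce[i].round(1),st[i,4],p.round(1),np.hypot(*e).round(1),np.degrees(np.arctan2(e[1],e[0])).round(1))
cv2.imwrite("pics/w9b.png",cv2.resize(f["image"][80:280,120:386],(798,600),interpolation=cv2.INTER_CUBIC))
```

```text
14.0333 [ 457.58139126 -123.79937782  134.81131117] [-1.79977365e+02 -2.78683536e-02  8.93200992e+01] [-0.75141919  0.09844463 -1.08919228] 11.526466715998199
[214.9 177.2] 23 [435.1 -88. ] 42.3 122.1
[291.9 177.7] 23 [482.  -88.8] 42.7 55.2
[211.5 210.5] 28 [ 431.9 -109.4] 29.4 150.7
[294.7 210.5] 36 [ 484.3 -110. ] 30.1 27.4
[312.8 228. ] 19 [ 496.2 -122. ] 38.6 2.7
[246.2 274. ] 130 [ 452.9 -154.8] 31.3 -98.5
[247.5 278. ] 49 [ 453.8 -157.9] 34.3 -96.4
```

View pics/w9b.png

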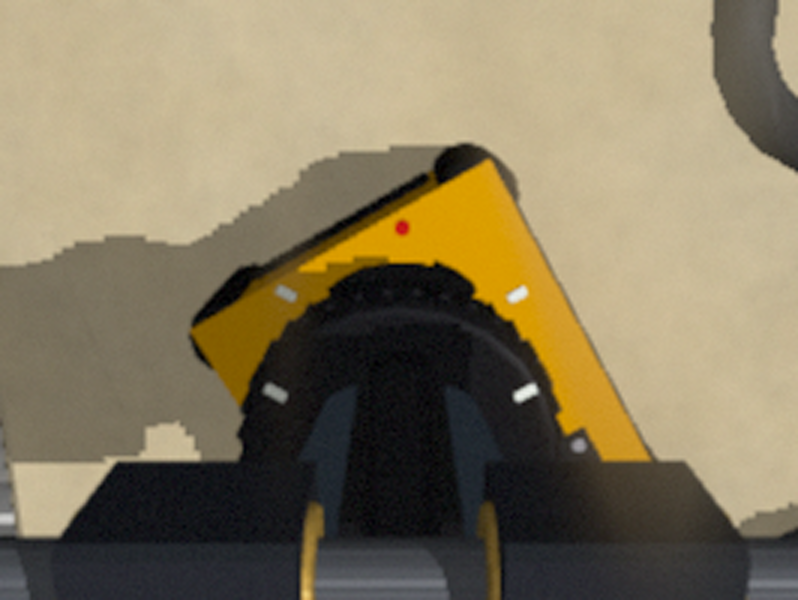

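The picture shows the held cap's bars at (275,393) and (526,393) in line with the housing's slot bars at (286,294) and (517,294), with the red dot at (402,228). Measured centre offset is about 0.4 mm and the angle is within 0.5 degrees.

>>> {"method": "send_rows", "body": {
  "targets": "-0.0004 0 0.018 0 0 0.3 0;-0.0004 0 0.03 0 0 0.3 0;-0.0004 0 0.036 0 0 0.3 0;-0.0004 0 0.036 0 0 0.3 0;-0.0004 0 0.036 0 0 0.3 0;-0.0004 0 0.036 0 0 0.3 0"
}}

```text
time_s: 14.53
ee_pos: [458.3, -125.2, 99.6]
ee_rot: [179.9, 0.0, 88.9]
force: [0.1, 0.7, -2.2]
gripper_width: 11.2
gripper_force: 45.0
```

>>> {"method": "send_rows", "body": {
  "targets": "0 0 0 0 0 0 0;0 0 0 0 0 0 0;0 0 0 0 0 0 0"
}}

```text
time_s: 14.78
ee_pos: [458.0, -125.5, 99.4]
ee_rot: [179.9, 0.0, 88.9]
force: [0.7, 0.8, -1.5]
gripper_width: 11.7
gripper_force: 45.0
```

Run:
```python
from h import *
from workcell import env
f=snap("wrist","w10");s=env.state();print(s["time_s"],s["ee_pos"],s["ee_rot"])
g=cv2.cvtColor(f["image"],cv2.COLOR_BGR2HSV)
wh=cv2.inRange(g,(0,0,100),(180,80,255)); red=cv2.inRange(g,(0,150,100),(6,255,255))|cv2.inRange(g,(174,150,100),(180,255,255))
for k,m in(("w",wh),("r",red)):
  n,l,st,ce=cv2.connectedComponentsWithStats(m)
  for i in range(1,n):
    p=plane(f,*ce[i],s["ee_pos"][2]-2)[:2]; e=p-s["ee_pos"][:2]; h=plane(f,*ce[i],58)[:2]
    if 5<=st[i,4]<=60 and np.hypot(*e)<60 and ce[i][1]<250: print(k,ce[i].round(1),st[i,4],"cap",p.round(1),np.hypot(*e).round(1),"house",h.round(1),np.hypot(*(h-[458,-125.2])).round(1))
```

```text
14.8333 [ 457.85874064 -125.53689884   99.2758358 ] [1.79959064e+02 8.36542400e-03 8.88779734e+01]
w [208.1 186.1] 29 cap [431.3 -95. ] 40.4 house [ 424.9 -105.3] 38.6
w [296.9 186. ] 30 cap [485.9 -96. ] 40.7 house [ 491.8 -106.6] 38.6
w [211.4 210.4] 27 cap [ 432.4 -110.9] 29.3 house [ 426.2 -124.8] 31.8
w [294.7 210.5] 36 cap [ 484.9 -111.9] 30.3 house [ 490.6 -126.1] 32.6
r [252.6 160.8] 16 cap [459.  -79.8] 45.8 house [458.8 -86.7] 38.5
```

>>> {"method": "send_rows", "body": {
  "targets": "0.0012 -0.0004 0 0 0 0 0;0.0012 -0.0004 0 0 0 0 0;0.0012 -0.0004 0.002 0 0 0 0;0.0012 -0.0004 0.004 0 0 0 0;0.0012 -0.0004 0.006 0 0 0 0;0.0012 -0.0004 0.008 0 0 0 0;0.0012 -0.0004 0.01 0 0 0 0;0.0012 -0.0004 0.012 0 0 0 0;0.0012 -0.0004 0.012 0 0 0 0"
}}

```text
time_s: 15.58
ee_pos: [457.3, -124.3, 86.8]
ee_rot: [-180.0, -0.0, 88.9]
force: [-0.0, -0.1, 2.1]
gripper_width: 11.3
gripper_force: 45.0
```

>>> {"method": "send_rows", "body": {
  "targets": "0 0 0.002 0 0 0 0;0 0 0.004 0 0 0 0;0 0 0.0055 0 0 0 0;0 0 0.0055 0 0 0 0;0 0 0.0055 0 0 0 0"
}}

```text
time_s: 16.0
ee_pos: [457.5, -124.3, 82.2]
ee_rot: [180.0, 0.0, 88.9]
force: [-1.7, 1.1, 8.6]
gripper_width: 11.7
gripper_force: 45.0
```

>>> {"method": "send_rows", "body": {
  "targets": "0 0 0.001 0 0 5 0;0 0 0.001 0 0 10 0;0 0 0.001 0 0 15 0;0 0.0005 0.001 0 0 20 0;0 0.0005 0.001 0 0 25 0;0 0.0005 0.001 0 0 30 0"
}}

```text
time_s: 16.5
ee_pos: [458.8, -124.7, 82.2]
ee_rot: [179.8, -0.0, 58.7]
force: [-3.0, 0.8, 15.0]
gripper_width: 11.3
gripper_force: 45.0
```

Run:
```python
from workcell import env
s=env.state();print(s["ee_pos"],s["ee_rot"],s["force"],s["torque"],s["qpos"].round(0))
```

```text
[ 458.83424491 -124.6691155    82.1884309 ] [ 1.79828292e+02 -2.52261654e-02  5.86769477e+01] [-3.01348708  0.75646011 14.95938138] [-0.02948923  0.70154373  0.14779911] [-17.  17. 113.  -0.  50.  15.]
```

>>> {"method": "send_rows", "body": {
  "targets": "0 0.0003 0 0 0 5 0;0 0.0003 0 0 0 10 0;0 0.0003 0 0 0 15 0;0 0.0005 0 0 0 20 0;0 0.0005 0 0 0 25 0;0 0.0005 0 0 0 29 0;0 0.0005 0 0 0 32 0;0 0.0005 0 0 0 34 0;0 0.0005 0 0 0 34 0;0 0.0005 0 0 0 34 0"
}}

```text
time_s: 17.33
ee_pos: [457.5, -124.5, 82.1]
ee_rot: [180.0, 0.0, 25.0]
force: [-7.1, 1.6, 18.8]
gripper_width: 11.4
gripper_force: 45.0
```

Run:
```python
from workcell import env
s=env.state();print(s["ee_pos"],s["ee_rot"],s["force"],s["torque"],s["qpos"].round(0))
```

```text
[ 457.52289467 -124.50901617   82.14613808] [1.79998652e+02 4.98652543e-02 2.49530923e+01] [-7.1007732   1.56888724 18.78512015] [0.10750935 1.18563626 0.28270866] [-17.  17. 113.  -0.  50.  48.]
```

>>> {"method": "send_rows", "body": {
  "targets": "-0.0005 -0.0002 0 0 0 -2 0;-0.0005 -0.0002 0 0 0 -2 0;-0.0005 -0.0002 -0.002 0 0 -2 0;-0.0005 -0.0002 -0.004 0 0 -2 0;-0.0005 -0.0002 -0.0055 0 0 -2 0;-0.0005 -0.0002 -0.0055 0 0 -2 0"
}}

```text
time_s: 17.83
ee_pos: [457.6, -124.4, 86.0]
ee_rot: [-180.0, -0.0, 26.9]
force: [-1.5, 0.5, 3.8]
gripper_width: 11.7
gripper_force: 45.0
```

>>> {"method": "send_rows", "body": {
  "targets": "0 0 0 0 0 0 25;0 0 0 0 0 0 25;0 0 0 0 0 0 25;0 0 0 0 0 0 25;0 0 -0.03 0 0 0 25;0 0 -0.07 0 0 0 25;-0.02 0 -0.1 0 0 0 25;-0.05 0 -0.1 0 0 0 25;-0.05 0 -0.1 0 0 0 25;-0.05 0 -0.1 0 0 0 25;-0.05 0 -0.1 0 0 0 25"
}}

```text
time_s: 18.75
ee_pos: [413.2, -147.1, 185.6]
ee_rot: [-180.0, -0.0, 26.8]
force: [0.0, 0.1, -0.6]
gripper_width: 22.6
gripper_force: 0.0
```

Run:
```python
from h import *
from workcell import env
f=snap("wrist","w11");s=env.state();print(s["time_s"],s["ee_pos"],s["ee_rot"],s["force"])
g=cv2.cvtColor(f["image"],cv2.COLOR_BGR2HSV)
wh=cv2.inRange(g,(0,0,100),(180,80,255)); red=cv2.inRange(g,(0,150,100),(6,255,255))|cv2.inRange(g,(174,150,100),(180,255,255))
for k,m in(("w",wh),("r",red)):
  n,l,st,ce=cv2.connectedComponentsWithStats(m)
  for i in range(1,n):
    for z in(58,84):
      e=plane(f,*ce[i],z)[:2]-[458,-125.2]; r=np.hypot(*e)
      if 5<=st[i,4]<=60 and r<42: print(k,ce[i].round(1),st[i,4],z,e.round(1),r.round(1),np.degrees(np.arctan2(e[1],e[0])).round(1))
cv2.imwrite("pics/w11b.png",cv2.resize(f["image"][60:260,120:386],(798,600),interpolation=cv2.INTER_CUBIC))
```

```text
18.8 [ 413.37516839 -146.92499266  185.38019574] [-1.79957963e+02  8.34330607e-03  2.68786612e+01] [-0.05866488  0.31611889  0.79775396]
w [251.   95.8] 20 58 [33.5 19. ] 38.5 29.5
w [251.   95.8] 20 84 [32.7 18.4] 37.5 29.3
w [224.3 121.5] 23 58 [-0.3 31.8] 31.8 90.6
w [224.3 121.5] 23 84 [ 1.9 30. ] 30.1 86.5
w [281.7 121.3] 22 58 [ 25.8 -19.1] 32.1 -36.6
w [281.7 121.3] 22 84 [ 25.7 -16.4] 30.5 -32.6
w [287.4 154.2] 5 58 [ -0.6 -40. ] 40.0 -90.8
w [287.4 154.2] 5 84 [  1.6 -35.5] 35.5 -87.4
w [219.9 156.7] 9 58 [-34.2  20.7] 40.0 148.8
w [219.9 156.7] 9 84 [-29.1  20. ] 35.3 145.5
w [253.  170.3] 13 58 [-31.6 -16.1] 35.5 -152.9
w [253.  170.3] 13 84 [-26.7 -13.7] 30.0 -152.8
r [285.6 114.8] 5 58 [ 33.  -19.6] 38.4 -30.7
r [285.6 114.8] 5 84 [ 32.3 -16.9] 36.4 -27.6
r [218.  117.3] 7 58 [ 0.6 39.1] 39.1 89.2
r [218.  117.3] 7 84 [ 2.7 36.7] 36.8 85.9
```

View pics/w11b.png

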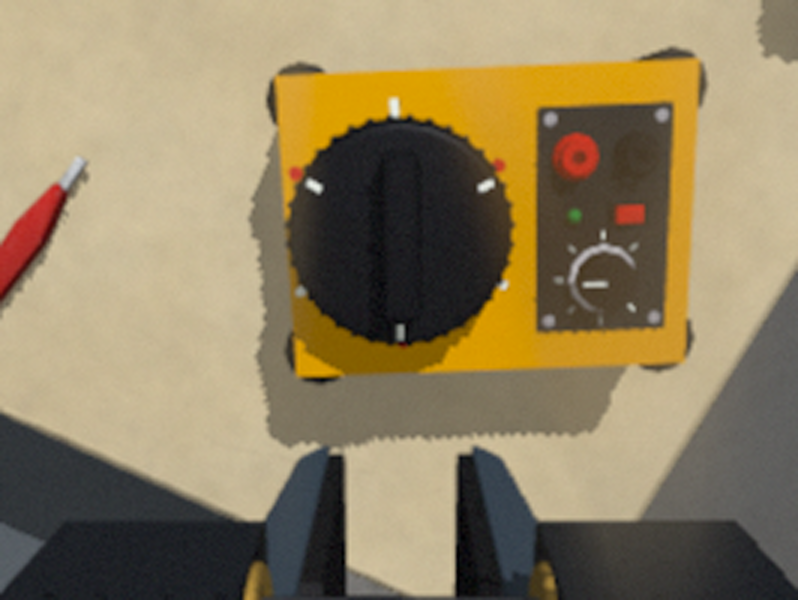

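The cap sits level and centred. Its white bars at (314,186), (486,186), (400,332) stand beside the red dots at (296,174), (498,165) and (400,345), about 2 degrees from the locked positions and 0.3 mm off centre. I'm handing in.

```bash
python3 -c "
from workcell import env
print(env.job_done())"
```

```text
the job is handed in; nothing more can be done
None
```

I placed both loose cells plus up in the well, fitted and locked the cap, and handed the job in at about 19 s. The last picture puts the cap about 2° from its locked position and 0.3 mm off centre; no verdict was returned.

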